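# Bring the net-cart wheel's valve to the top

### The job

The net cart's wheel sits on the slanted service stand and its tyre is to be pumped next: with the fingertips gently push one spoke after another to turn the wheel until the valve stem points straight up, at twelve o'clock on the wheel. Push on the spokes only, keep off the tyre, rim and stem, do not grip the wheel or lift it along its open axle, and leave everything lying around where it is. Finish clear of the wheel, with it at rest.

Things in the scene. Friction and masses are not known exactly. Their poses are not given: they have to be found in the camera images.
- stand: Fixed service stand: dark steel tray 270 x 420 mm (x -125 to +145 mm), 10 mm thick, with a grey column that carries an axle leaning 45 degrees. Origin under the hub at bench height; z up; the wheel's face looks towards -x and 45 degrees up; y to the left when facing the wheel. Hub centre 165 mm above the origin.
- gauge_left (a point): Inner end of the left gauge arm, a fixed round steel bar 9 mm thick that crosses the wheel's front at nine o'clock, along y, 32 mm in front of the spokes' mid-plane, from 40 to 150 mm from the axle, then back round the tyre. A fingertip among the spokes cannot pass it.
- gauge_right (a point): Inner end of the same kind of arm at three o'clock.
- hub (a point): Centre of the wheel, on the axle in the mid-plane of the spokes. Its axes do not turn with the wheel: x points up the slope of the wheel's plane to twelve o'clock, y to the left (nine o'clock, seen from the face), z out of the face along the axle (45 degrees up, back towards the robot's side).
- wheel (a joint): Angle of the wheel in rad: 0 (or any whole turn) with the valve stem at twelve o'clock, growing clockwise seen from the face; turns without end either way. Stiff bearing: takes about 0.22 N m (4 N at 60 mm) and stays where it is left. Starts with the stem low, at 2.5 to 3.78.
- axle (a joint): How far the wheel has been drawn outwards along its open axle, in m: 0 seated, where its own weight keeps it.
- spokes: Five flat steel spokes 14 mm wide, 8 mm thick (half on each side of the mid-plane), from the hub (radius 24 mm, its front 20 mm before the mid-plane) to the rim (radius 99 mm), at 36, 108, 180, 252 and 324 degrees from the stem. Origin at the hub centre, x to the stem, z out of the face; turns with the wheel. 40 mm of free room behind.
- tyre: Black tyre with its aluminium rim, 256 mm outside and 198 mm inside diameter, 42 mm wide. Origin on the axle, 21 mm behind the mid-plane; turns with the wheel.
- stem: Valve stem, a black and brass stub 13 mm thick that stands inwards from the rim in the middle of the gap between two spokes, from 99 mm to 77 mm from the axle. Origin at the hub centre, x towards the stem.
- stem_tip (a point): Inner end of the valve stem, 77 mm from the hub centre.
- spanner: Loose open spanner, 130 mm long, on the stand's tray left of the wheel; to be left alone.
- screwdriver: Loose screwdriver, 140 mm long, on the tray right of the wheel; to be left alone.
- cap: Loose black valve cap, 16 mm, on the tray under the wheel's lower edge; to be left alone.
- torch: Standing black torch, 46 mm wide and 150 mm tall, left on the bench; to be left alone.
- jar: Lidded jar, 56 mm wide and 70 mm tall, right on the bench; to be left alone.
- pump: Hand pump, 190 mm long, lying right on the bench; to be left alone.
- envelopes: Stack of envelopes 100 x 140 x 35 mm, left on the bench; to be left alone.

How it is judged:
On the way, in this order (a step that is already met when the one before it is completed fails the run):
1. a spoke is pushed with the stem still in the lower half of the wheel (contact force between the fingers and spokes above 0.5 N and x of stem_tip in the frame of hub below -0.02 m).
2. the stem has been brought past the level of the hub (x of stem_tip in the frame of hub above 0 m).
At the end, for the whole second after the job is handed in: The valve stem is at twelve o'clock: its tip within 8 mm (about 6 degrees) sideways of the line straight up the wheel from the hub, above the hub; the wheel is at rest and seated on its axle (y of stem_tip in the frame of hub between -0.008 and 0.008 m and x of stem_tip in the frame of hub above 0 m and velocity of joint wheel between -0.05 and 0.05 rad/s and value of joint axle below 0.005 m); the robot touches nothing.
It fails at once if the tyre or rim is pushed with more than 5 N (contact force between any of the fingers, the arm and tyre above 5 N).
It fails at once if the valve stem is pushed with more than 3 N (contact force between any of the fingers, the arm and stem above 3 N).
It fails at once if the spokes are gripped or shoved with more than 35 N (contact force between any of the fingers, the arm and spokes above 35 N).
It fails at once if the wheel is lifted more than 12 mm along its axle (value of joint axle above 0.012 m).
It fails at once if a thing lying around is moved more than 20 mm (distance of any of spanner, screwdriver, cap, torch, jar, pump, envelopes from where it was at the start of the episode above 0.02 m).
It also fails if it takes over 45 s, if anything falls off the work surface, if the arm or the gripper's body presses on something with over 40 N, if the wrist force passes 120 N, or if a joint passes its speed limit or range.

### The arm

A 6-joint arm with a two-finger parallel gripper is mounted at the origin on the work surface. World frame = base frame: x ahead of the robot, y to its left, z up, the work surface at z = 0. Lengths are in m, angles in rad, forces in N, time in s.
With the tool pointing down it reaches from about 0.35 to 0.775 m from the base axis. Payload 7.3 kg.
Tool frame: the origin (TCP) lies on the centre line of the jaws, within the pads' length; the fingertips stand ahead of it and the grasp point (between the pads) lies 11 mm behind it (robot.nose_length is the z of the fingertips in the tool frame, in m); z points along the fingers, y is the line along which they close (so a half turn about z gives the same grasp; the last joint's range is limited). The gripper opens to 92 mm and grips with 3 to 60 N. Pads are 19 mm wide; open, the fingers measure 130 mm over their backs; the gripper's body (75 mm by 190 mm) begins 47 mm behind the grasp point.
Start: joints at [-0.146, 0.342, 1.524, -0, 1.275, -0.146], TCP at [0.525, 0, 0.235] pointing down, gripper open.
Joint ranges: [-2.53, 2.53], [-0.77, 2.02], [0.04, 2.7], [-1, 4.14], [0.28, 2.66], [-3.11, 3.11]. Speed limits (rad/s): [2.57, 2.57, 3.14, 3.14, 3.14, 3.14].

### API

Orientations are given as [roll, pitch, yaw] about the fixed x, y, z axes, in that order (R = Rz(yaw) Ry(pitch) Rx(roll)).
In Python, from cell import robot, cams gives the robot as it stands. The module is installed in compiled form; this text tells all that it offers.
- The arm moves only by the tool carry_out, never from a script. Its argument "deltas" is a list of rows, each a list of 7 numbers: the shift along the tool's x, y, z in cm, then the turn, a rotation vector about the tool's x, y, z in rad, then the opening, from 0 (shut) to 1 (fully open). A call has exactly 8 rows; each row shifts and turns the commanded pose from where the row before left it, along the tool's axes as they then stand; what a row does not reach is not made up. A row lasts 1/12 s, in which the tool goes at most 41.7 mm and 7.16 degrees, less where a joint would pass 70% of its speed; a pose out of reach is approached as far as the arm can. A call is refused whole if a number of a shift passes 4.17 or a number of a turn 0.125, either way. A call with a gripper value outside its range is refused whole. The fingers move at their own pace and stop on an object; "force" is the grip in N (left out, the last holds). Time passes only in rows, so rows that do not move let the fingers close, or fill a call up. It gives the time, the measured TCP pose, the force, the opening and the grip force at its end, in the units of the state.
- robot.observe(): the state, without advancing time (a new reading comes with each control period).
- cams.read_camera(name): name is "scene" or "side" or "wrist"; returns a dict with "image" (480x640x3 uint8, blue, green, red), "depth" (480x640 float32, m along the optical axis (not along the pixel's ray), 0 where there is no reading), "fx", "fy", "cx", "cy" (pixels), "world_to_cam" (4x4, takes a point from world to camera coordinates). Camera axes: x right, y up, looking along -z (the intrinsics and any distortion apply to the point x, -y, -z); pixel columns grow to the right and rows downward; lengths in m; the calibration is good to about 2 mm. A picture is of the moment at which its call begins.
- robot.hand_in(): hands the job in; it is judged then, once.
The state is a dict: "time": time; "qpos": joint angles; "qvel": joint speeds; "joint_efforts": joint torques, N m; "tool_pos": TCP position; "tool_rot": TCP orientation; "contact_force": force on the tool from outside, world axes, zero at the start; "torque": the same for the moment, N m; "opening": finger opening in m; "grip_force": force on a finger pad.
Only numpy, scipy, OpenCV 4.12 (cv2) and the standard library are available. Lean on these libraries where they do the work, as an engineer would, in place of code of your own. Each camera call takes 0.05 s, during which the arm holds its last target. There are 200 camera calls.

## Working session

There is one attempt and no reset: what is moved stays moved. The work goes in short steps, Python scripts to look and compute and a tool call to move; the robot and the scene stay as the last step left them, time stands still between calls to the robot, and variables do not carry over. Pictures are saved under pics/ and viewed, at most 10 in all, crops included, and the job is handed in when it is done.

Besides the shell and the picture viewer there is one more tool, called after "Call:" by a JSON object that holds its "op" and its "data", one argument or row to a line. carry_out: Moves the arm, as the interface text tells. Its arguments: {"type":"object","properties":{"deltas":{"type":"array","items":{"type":"array","items":{"type":"number"}}},"force":{"type":"number"}},"required":["deltas"]}

```bash
mkdir -p pics
python3 - <<'E'
from cell import robot,cams
import cv2,numpy as np
print(robot.observe(), robot.nose_length)
for n in("scene","side"):
    c=cams.read_camera(n); cv2.imwrite(f"pics/{n}0.png",c["image"]); np.savez(f"pics/{n}0.npz",**c)
    print(n,c["fx"],c["cx"],c["cy"],np.round(np.linalg.inv(c["world_to_cam"]),3))
E
```

```text
{'time': 0.0, 'qpos': array([-1.45993862e-01,  3.42745531e-01,  1.52500779e+00,  5.25540045e-05,
        1.27539255e+00, -1.45980097e-01]), 'qvel': array([-0.00052222,  0.00134757, -0.0015628 , -0.0003402 , -0.00070926,
        0.0003383 ]), 'joint_efforts': array([ 7.61924657e-04, -4.31245601e+01, -2.44219762e+01,  7.17750052e-02,
        5.59406646e-02, -1.04314388e-04]), 'tool_pos': array([5.24613307e-01, 9.80984660e-05, 2.34036335e-01]), 'tool_rot': array([-3.14006326e+00, -2.75654445e-04,  1.57076701e+00]), 'contact_force': array([ 0.04221398, -0.96879045, -0.43237019]), 'torque': array([ 0.02225645, -0.01972727, -0.05143847]), 'grip_force': 0.0, 'opening': 0.09160506673539266} 0.008
scene 438.05119260131625 321.6405584405032 239.86795563825083 [[ 0.861 -0.408  0.304  0.987]
 [ 0.509  0.683 -0.524 -0.774]
 [ 0.006  0.605  0.796  1.321]
 [ 0.     0.     0.     1.   ]]
side 529.494137731925 323.66765967226655 234.63074453059346 [[-9.460e-01  1.650e-01 -2.790e-01  1.190e-01]
 [-3.240e-01 -4.800e-01  8.150e-01  1.164e+00]
 [ 1.000e-03  8.620e-01  5.070e-01  8.780e-01]
 [ 0.000e+00  0.000e+00  0.000e+00  1.000e+00]]
```

View pics/scene0.png

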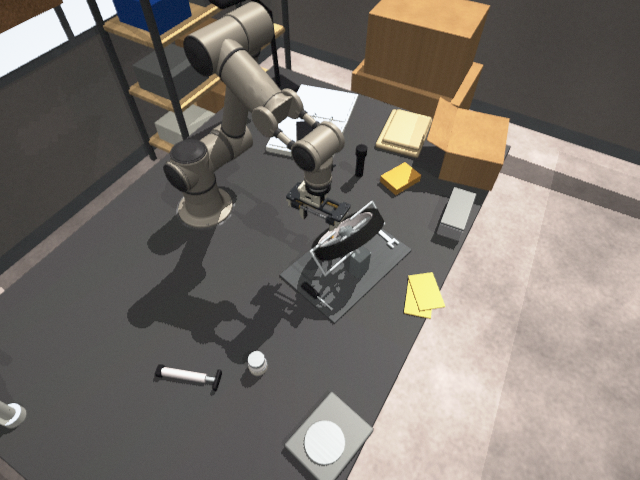

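View pics/side0.png

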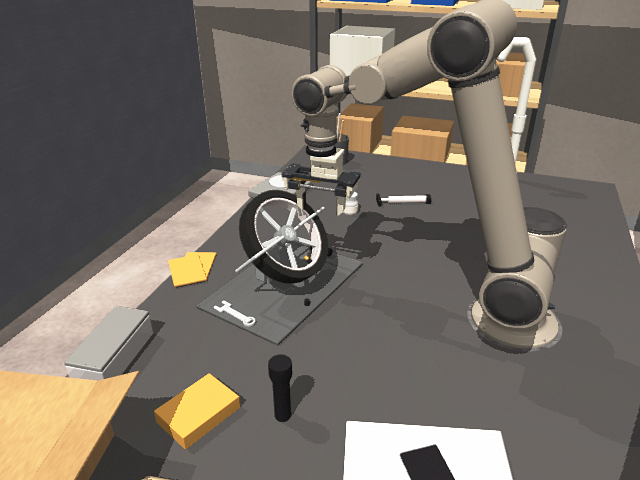

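The scene picture shows the stand ahead of the arm, with the wheel around (345,235). In the side picture the hub is at about (288,233), and something brass, perhaps the stem, is near (307,258). Next I'll measure the hub, the wheel plane and the tray.

```bash
cat > h.py <<'E'
import numpy as np,cv2
def cloud(c):
    v,u=np.mgrid[0:480,0:640]; d=c["depth"]
    p=np.stack([(u-c["cx"])/c["fx"]*d,-(v-c["cy"])/c["fy"]*d,-d],-1)
    T=np.linalg.inv(c["world_to_cam"]); return p@T[:3,:3].T+T[:3,3]
def proj(c,P):
    q=np.atleast_2d(P)@c["world_to_cam"][:3,:3].T+c["world_to_cam"][:3,3]
    return np.c_[c["cx"]+c["fx"]*q[:,0]/-q[:,2],c["cy"]+c["fy"]*q[:,1]/q[:,2]]
E
python3 - <<'E'
from h import *
for n in("side","scene"):
    c=dict(np.load(f"pics/{n}0.npz")); P=cloud(c); im=c["image"]
    if n=="side":
        for u,v in((288,233),(289,235),(307,258),(199,305),(279,341),(362,266)): print(u,v,np.round(P[v,u],3))
        cv2.imwrite("pics/crop.png",cv2.resize(im[170:350,185:375],None,fx=4,fy=3.3,interpolation=cv2.INTER_CUBIC))
    # tray: z within 10mm
    m=(abs(P[...,2]-.010)<.004)&(P[...,0]>.35)&(P[...,0]<.95)&(abs(P[...,1])<.4)&(c["depth"]>0)
    m=cv2.morphologyEx(m.astype(np.uint8),cv2.MORPH_OPEN,np.ones((3,3)))
    k,l,s,_=cv2.connectedComponentsWithStats(m); 
    Q=P[m>0][:,:2].astype(np.float32); print(n,m.sum(),Q.min(0),Q.max(0)); print(cv2.minAreaRect(Q))
E
```

```text
288 233 [0.595 0.063 0.178]
289 235 [0.595 0.056 0.168]
307 258 [0.546 0.053 0.104]
199 305 [0.79  0.22  0.008]
279 341 [0.536 0.279 0.006]
362 266 [ 0.435 -0.112 -0.002]
side 5994 [ 0.4499275  -0.16648655] [0.9499823  0.28659663]
((0.7096304297447205, 0.03282959759235382), (0.41972216963768005, 0.4620259404182434), 76.36756134033203)
scene 1348 [ 0.43844342 -0.1726966 ] [0.94654894 0.24881071]
((0.705917477607727, -0.008880943059921265), (0.49567851424217224, 0.3452759385108948), 53.035125732421875)
```

View pics/crop.png

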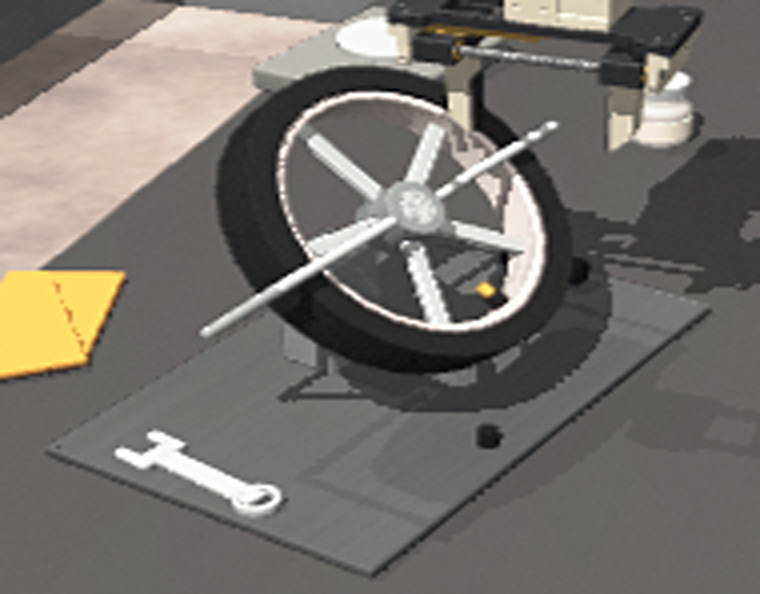

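The crop shows the brass stem at side pixel (306,258), low and towards the robot's right as seen from the face. The tray corners are at about (197,307), (279,344) and (362,264), and the gauge arms cross the hub region.

```bash
cat >> h.py <<'E'
def ray(c,u,v,z):
    T=np.linalg.inv(c["world_to_cam"]); d=T[:3,:3]@np.array([(u-c["cx"])/c["fx"],-(v-c["cy"])/c["fy"],-1]); o=T[:3,3]
    return o+d*(z-o[2])/d[2]
E
python3 - <<'E'
from h import *
c=dict(np.load("pics/side0.npz"));P=cloud(c)
A,B,C=[ray(c,*p,.010) for p in((197,307),(278.7,344.2),(362.3,264))]
print(A,B,C,np.linalg.norm(A-B),np.linalg.norm(B-C))
ex=(A-B)/np.linalg.norm(A-B); ey=(B-C)/np.linalg.norm(B-C)
print("yaw from x",np.arctan2(ex[1],ex[0]),"from y",np.arctan2(-ey[0],ey[1]))
yaw=np.arctan2(-ey[0],ey[1]); X=np.array([np.cos(yaw),np.sin(yaw),0]);Y=np.array([-X[1],X[0],0])
for o in ((A+C)/2-X*.010,(B+C)/2+X*.125): print("origin",o,"hub",o+[0,0,.155])
E
```

```text
[0.78873686 0.2318273  0.01      ] [0.53044711 0.29343302 0.01      ] [ 0.43277183 -0.10498758  0.01      ] 0.26553504114789833 0.410218767312546
yaw from x -0.23413942694368076 from y -0.2404146229973865
origin [0.60104195 0.06580091 0.01      ] hub [0.60104195 0.06580091 0.165     ]
origin [0.60301439 0.06445955 0.01      ] hub [0.60301439 0.06445955 0.165     ]
```

```bash
cat >> h.py <<'E'
from scipy.spatial.transform import Rotation as Ro
yaw=-.237; X=np.array([np.cos(yaw),np.sin(yaw),0]); Z=np.array([0,0,1.])
xh=(X+Z)/2**.5; zh=(Z-X)/2**.5; yh=np.cross(zh,xh); H=np.c_[xh,yh,zh]; hub=np.array([.602,.065,.165])
def w2h(p): return (np.asarray(p)-hub)@H
def h2w(p): return hub+H@np.asarray(p,float)
def planeh(c,u,v,z=0):   # pixel -> hub-frame point at height z over the mid-plane
    T=np.linalg.inv(c["world_to_cam"]); d=H.T@T[:3,:3]@np.array([(u-c["cx"])/c["fx"],-(v-c["cy"])/c["fy"],-1]); o=w2h(T[:3,3])
    return o+d*(z-o[2])/d[2]
RT=np.c_[yh,xh,-zh]
def state(o):
    R=Ro.from_euler("xyz",o["tool_rot"]).as_matrix()
    return w2h(o["tool_pos"])*1000, Ro.from_matrix(R.T@RT).as_rotvec()
E
python3 - <<'E'
from h import *
from cell import robot
c=dict(np.load("pics/side0.npz"))
p=planeh(c,306,258,0); print("stem",p*1000,np.degrees(np.arctan2(-p[1],p[0])))
p=planeh(c,185+415/4,170+208/3.3,.02); print("hubfront",p*1000)
for q in((205,333),(555,125)): print("gauge",planeh(c,185+q[0]/4,170+q[1]/3.3,.032)*1000)
o=robot.observe(); s,w=state(o); print(s,w)
R=Ro.from_euler("xyz",o["tool_rot"]); d=(h2w([.06,0,.16])-o["tool_pos"])/8
for k in range(8): print(np.round(100*(R*Ro.from_rotvec(w*k/8)).inv().apply(d),2), np.round(w/8,3))
E
```

```text
stem [-77.04104387 -15.27107292   0.        ] 168.7881669405148
hubfront [ 3.19374932 -0.13123052 20.        ]
gauge [  3.6238271  216.40149262  32.        ]
gauge [   2.31859148 -155.5887557    32.        ]
[  6.50172208 -81.25273805  91.27785094] [-0.7829773  -0.09314956  0.22465267]
[ 1.02  0.11 -1.08] [-0.098 -0.012  0.028]
[ 1.01  0.18 -1.08] [-0.098 -0.012  0.028]
[ 1.    0.26 -1.07] [-0.098 -0.012  0.028]
[ 1.    0.34 -1.05] [-0.098 -0.012  0.028]
[ 1.    0.41 -1.03] [-0.098 -0.012  0.028]
[ 1.    0.48 -0.99] [-0.098 -0.012  0.028]
[ 1.    0.55 -0.95] [-0.098 -0.012  0.028]
[ 1.01  0.61 -0.91] [-0.098 -0.012  0.028]
```

Call:
{"op": "carry_out", "data": {
  "deltas": [
    [1.02,0.11,-1.08,-0.098,-0.012,0.028,0],
    [1.01,0.18,-1.08,-0.098,-0.012,0.028,0],
    [1.0,0.26,-1.07,-0.098,-0.012,0.028,0],
    [1.0,0.34,-1.05,-0.098,-0.012,0.028,0],
    [1.0,0.41,-1.03,-0.098,-0.012,0.028,0],
    [1.0,0.48,-0.99,-0.098,-0.012,0.028,0],
    [1.0,0.55,-0.95,-0.098,-0.012,0.028,0],
    [1.0,0.61,-0.91,-0.098,-0.012,0.028,0]
  ],
  "force": 20
}}

```text
time: 0.77
tool_pos: [0.5324, 0.0768, 0.3169]
tool_rot: [2.39, 0.009, 1.341]
contact_force: [1.4, -0.7, -0.3]
opening: 0.043
grip_force: 0.0
```

Call:
{"op": "carry_out", "data": {
  "deltas": [
    [0,0,0,0,0,0,0],
    [0,0,0,0,0,0,0],
    [0,0,0,0,0,0,0],
    [0,0,0,0,0,0,0],
    [0,0,0,0,0,0,0],
    [0,0,0,0,0,0,0],
    [0,0,0,0,0,0,0],
    [0,0,0,0,0,0,0]
  ]
}}

```text
time: 1.43
tool_pos: [0.5333, 0.0754, 0.3161]
tool_rot: [2.395, 0.012, 1.34]
contact_force: [-0.2, 0.7, -0.1]
opening: 0.0005
grip_force: 0.0
```

Run:
```python
from h import *
from cell import robot,cams
o=robot.observe(); print(o["time"],o["opening"],state(o),o["qpos"],o["contact_force"])
c=cams.read_camera("wrist"); cv2.imwrite("pics/w1.png",c["image"]); np.savez("pics/w1.npz",**c)
c=cams.read_camera("side"); np.savez("pics/s1.npz",**c)
```

```text
1.4333 0.0004638994956668162 (array([ 57.90375695,  -6.00801356, 155.82155742]), array([-0.03832016,  0.00433123,  0.01219457])) [ 0.14798918  0.01844004  1.93657157 -0.52804692  0.54086388  0.74088136] [-0.21150189  0.70285563 -0.13481966]
```

View pics/w1.png

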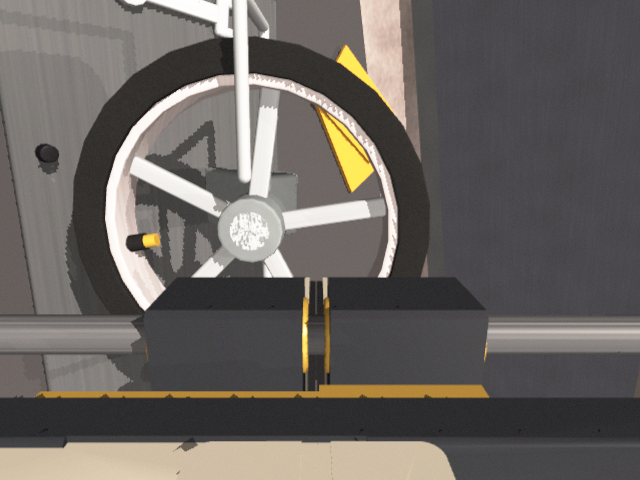

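The wrist view looks at the wheel's face, with image right pointing to twelve o'clock and image up pointing left. It shows the hub cap at (250,230), the stem tip at (158,240), the left gauge from (243,180) upwards, and the shut fingers along the bottom.

Run:
```python
from h import *
from cell import robot
c=dict(np.load("pics/w1.npz"))
print("hubfront",planeh(c,250,230,.02)*1000,"gauge end",planeh(c,243,180,.032)*1000)
p=planeh(c,159,240,0);print("stem",p*1000)
for q in((264,110),(137,165),(378,208)):print(planeh(c,*q,.004)*1000)
o=robot.observe(); R=Ro.from_euler("xyz",o["tool_rot"]).as_matrix()
for n in("w1","s1"):
    c=dict(np.load(f"pics/{n}.npz")); P=(cloud(c)-o["tool_pos"])@R*1000
    P=P[c["depth"]>0]
    for a in range(-70,12,6):
        m=(P[:,2]>=a)&(P[:,2]<a+6)&(abs(P[:,0])<80)&(abs(P[:,1])<120)
        if m.sum()>5: print(n,a,m.sum(),"x",np.percentile(P[m,0],[2,98]).round(),"y",np.percentile(P[m,1],[2,98]).round())
```

```text
hubfront [ 6.61202771 -7.52089632 20.        ] gauge end [ 5.2299385  28.76697417 32.        ]
stem [-67.1561506  -21.79404271   0.        ]
[15.35755301 73.6569434   4.        ]
[-76.9423901  34.7223089   4.       ]
[96.83086462  7.05915452  4.        ]
w1 -70 2812 x [30. 37.] y [-31.  30.]
w1 -64 519 x [ 5. 36.] y [-29.  79.]
w1 -52 32 x [-0.  5.] y [-3.  2.]
w1 -40 518 x [-9.  3.] y [-3.  2.]
w1 -28 23 x [ 9. 10.] y [-2.  2.]
w1 -22 110 x [ 9. 11.] y [-3.  2.]
w1 -16 115 x [ 9. 11.] y [-4.  3.]
w1 -10 119 x [ 9. 11.] y [-4.  4.]
w1 -4 114 x [ 9. 11.] y [-4.  4.]
w1 2 106 x [ 9. 11.] y [-4.  4.]
s1 -70 127 x [-27.  38.] y [-79.  84.]
s1 -64 42 x [26. 38.] y [-84.  85.]
s1 -58 7 x [-4. 36.] y [-82.  86.]
s1 -40 21 x [ 5. 15.] y [-18.  16.]
s1 -34 34 x [ 6. 14.] y [-17.  18.]
s1 -28 30 x [ 6. 13.] y [-18.  19.]
s1 -22 22 x [ 8. 13.] y [-16.  18.]
s1 -16 31 x [ 8. 12.] y [-16.  16.]
s1 -10 25 x [ 6. 14.] y [-15.  16.]
s1 -4 21 x [ 7. 14.] y [-15.  14.]
s1 2 15 x [ 5. 14.] y [-9. 11.]
```

Run:
```python
from h import *
from cell import robot
def tri(obs):
    A=np.zeros((3,3));b=np.zeros(3)
    for c,u,v in obs:
        T=np.linalg.inv(c["world_to_cam"]); d=T[:3,:3]@np.array([(u-c["cx"])/c["fx"],-(v-c["cy"])/c["fy"],-1]); d/=np.linalg.norm(d); M=np.eye(3)-np.outer(d,d); A+=M;b+=M@T[:3,3]
    p=np.linalg.solve(A,b); return p,[proj(c,p)[0]-[u,v] for c,u,v in obs]
w=dict(np.load("pics/w1.npz"));s=dict(np.load("pics/side0.npz")); print(w.keys())
for k in("fx","fy","cx","cy"): print(k,w[k],end=" ")
T=np.linalg.inv(w["world_to_cam"]); o=robot.observe(); R=Ro.from_euler("xyz",o["tool_rot"]).as_matrix()
print("cam in tool",R.T@(T[:3,3]-o["tool_pos"]),"\n",(R.T@T[:3,:3]).round(3))
for a,b in(((250,230),(185+415/4,170+208/3.3)),((159,240),(185+480/4,170+288/3.3))):
    p,e=tri([(w,*a),(s,*b)]); print(p,w2h(p)*1000,e)
P=cloud(w); Q=w2h(P)*1000
# rim circle: tyre front face points near z=0 plane
for u,v in((250,230),(240,215),(262,245),(90,200),(250,48),(420,200)): print(u,v,Q[v,u].round(1))
S=w2h(cloud(s))*1000
for u,v in((288,233),(287,231),(290,235)): print("side",S[v,u].round(1))
m=(w["depth"]>0)&(w["depth"]<.6)&(np.max(w["image"],-1)<70); m[270:]=0; q=Q[m]; r=np.hypot(q[:,0],q[:,1]); k=(r>95)&(r<140)&(abs(q[:,2])<25); q=q[k]
x=np.linalg.lstsq(np.c_[q[:,:2],np.ones(len(q))],q[:,2],rcond=None)[0]; print("tyre plane",x,len(q))
```

```text
dict_keys(['image', 'depth', 'fx', 'fy', 'cx', 'cy', 'world_to_cam'])
fx 422.1241749420545 fy 422.1241749420545 cx 315.69531379514075 cy 239.93961303968112 cam in tool [ 0.06698468 -0.00029675 -0.15020863] 
 [[ 0.002  0.968  0.251]
 [ 1.    -0.002 -0.001]
 [-0.001  0.251 -0.968]]
[0.59606242 0.05574831 0.17409535] [  3.88621167 -10.38714585   8.97656185] [array([-0.77611138,  0.24211963]), array([-0.18952187, -0.11729798])]
[0.55445004 0.04968264 0.10311561] [-73.89891615 -26.05332296 -13.61883231] [array([-1.15204565,  0.62662079]), array([-0.35609266, -0.09800273])]
250 230 [ 5.6 -8.8 14.7]
240 215 [-1.2  2.  14.9]
262 245 [ 14.2 -19.3  16.1]
90 200 [-107.4   10.8   16.3]
250 48 [  8.8 111.   15.5]
420 200 [124.   15.3  15.4]
side [ 4.5 -3.9 13.8]
side [10.3 -5.1 14.1]
side [-2.8 -7.2 12. ]
tyre plane [ 1.45063446e-03 -1.00659139e-03  1.60773387e+01] 20218
```

```bash
sed -i 's/^yaw=-.237/yaw=-.237/; s/hub=np.array(\[.602,.065,.165\])/hub=np.array([.602,.065,.165])+H@np.array([.0055,-.0085,-.005])/' h.py
cat >> h.py <<'E'
from scipy.optimize import brentq
def spoke_cw(x,y,hx=15,hy=10):  # clockwise angle (deg) of a spoke touched on its clockwise side by the finger block
    c=np.array([[x+i*hx,y+j*hy] for i in(-1,1) for j in(-1,1)])
    f=lambda a:max(-np.sin(a)*c[:,0]+np.cos(a)*c[:,1])+7
    a0=np.arctan2(y,x); return -np.degrees(brentq(f,a0,a0+1.2))
E
python3 - <<'E'
from h import *
from cell import robot
print(hub); w=dict(np.load("pics/w1.npz"))
for q,z in(((250,230),.02),((243,180),.032),((159,240),0),((264,110),.004),((137,165),.004),((378,208),.004)):
    p=planeh(w,*q,z)*1000; print(p.round(1),np.hypot(*p[:2]).round(1),np.degrees(np.arctan2(-p[1],p[0])).round(1))
print(state(robot.observe()))
for x,y in((52,-25),(50,-15),(52,0),(48,15),(42,30),(36,40),(32,48),(30,55),(30,60),(30,65)): print(x,y,[round(spoke_cw(x,y,h),1) for h in(10,15,19)])
E
```

```text
[0.60722138 0.05499439 0.16535355]
[ 0.1 -0.2 20. ] 0.3 59.8
[-1.3 36.7 32. ] 36.7 -92.1
[-74.8 -14.7   0. ] 76.2 168.9
[ 9.1 82.4  4. ] 82.9 -83.7
[-84.8  42.8   4. ] 94.9 -153.2
[91.9 14.7  4. ] 93.1 -9.1
(array([ 52.30739344,   2.61791299, 160.9316603 ]), array([-0.03825219,  0.00413416,  0.01230625]))
52 -25 [np.float64(7.3), np.float64(6.8), np.float64(6.4)]
50 -15 [np.float64(-2.9), np.float64(-3.3), np.float64(-3.7)]
52 0 [np.float64(-22.7), np.float64(-25.6), np.float64(-28.6)]
48 15 [np.float64(-42.2), np.float64(-46.9), np.float64(-51.3)]
42 30 [np.float64(-59.2), np.float64(-64.3), np.float64(-68.8)]
36 40 [np.float64(-69.7), np.float64(-74.6), np.float64(-78.8)]
32 48 [np.float64(-75.7), np.float64(-80.3), np.float64(-84.1)]
30 55 [np.float64(-78.8), np.float64(-83.0), np.float64(-86.5)]
30 60 [np.float64(-79.6), np.float64(-83.5), np.float64(-86.7)]
30 65 [np.float64(-80.2), np.float64(-83.9), np.float64(-87.0)]
```

Call:
{"op": "carry_out", "data": {
  "deltas": [
    [-0.35,0,1.4,-0.0055,0.0005,0.0018,0],
    [-0.35,0,1.4,-0.0055,0.0005,0.0018,0],
    [-0.35,0,1.4,-0.0055,0.0005,0.0018,0],
    [-0.35,0,1.4,-0.0055,0.0005,0.0018,0],
    [-0.35,0,1.4,-0.0055,0.0005,0.0018,0],
    [-0.35,0,1.4,-0.0055,0.0005,0.0018,0],
    [-0.35,0,1.4,-0.0055,0.0005,0.0018,0],
    [0,0,0,0,0,0,0]
  ]
}}

```text
time: 2.2
tool_pos: [0.5936, 0.036, 0.2454]
tool_rot: [2.362, 0.004, 1.329]
contact_force: [-0.7, -1.2, -1.5]
opening: 0.0009
grip_force: 0.0
```

Run:
```python
from h import *
from cell import robot,cams
o=robot.observe(); print(o["time"],state(o),o["qpos"].round(2),o["contact_force"].round(1))
c=cams.read_camera("wrist"); d=cams.read_camera("side")["image"][140:340,200:400]; np.savez("pics/w2.npz",**c)
cv2.imwrite("pics/m2.png",np.hstack([cv2.resize(c["image"],(400,300)),cv2.resize(d,(300,300))]))
```

```text
2.2 (array([ 50.35531257, -21.63269675,  62.78021455]), array([-5.58571452e-03,  6.09634581e-03, -9.57246456e-05])) [ 0.03  0.2   1.98 -0.76  0.28  0.94] [-0.7 -1.2 -1.5]
```

View pics/m2.png

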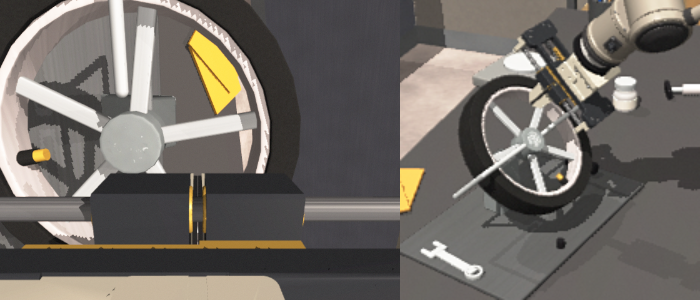

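The wrist picture shows the wheel unmoved and the fingers above the gap right of twelve o'clock. Joint 5 is at its 0.28 limit in this pose, so I'll fit a small kinematic model and find a slightly steeper tool tilt that stays within range.

```bash
cat >> h.py <<'E'
from scipy.optimize import least_squares
D=[([-.14599,.34274,1.52501,0,1.27539,-.14598],[.52461,.0001,.23404],[-3.14006,-.00028,1.57077]),
   ([.14798918,.01844,1.93657,-.52804692,.54086388,.74088136],[.5333,.0754,.3161],[2.395,.012,1.34])]
def fk(q,L): # L: L1,L2,h,d,off(y of the wrist plane)
    c,s=np.cos(q[0]),np.sin(q[0]); a=q[1]; b=q[1]+q[2]
    r=L[0]*np.sin(a)+L[1]*np.sin(b); z=L[2]+L[0]*np.cos(a)+L[1]*np.cos(b)
    R=Ro.from_euler("ZYZYZ",[q[0],b,q[3],q[4],q[5]+L[5]]).as_matrix()
    return np.array([c*r-s*L[4],s*r+c*L[4],z])+L[3]*R[:,2],R
def fit(D):
    f=lambda L:np.concatenate([np.r_[fk(q,L)[0]-p,.1*(fk(q,L)[1]-Ro.from_euler("xyz",e).as_matrix()).ravel()] for q,p,e in D])
    return min((least_squares(f,[.45,.4,.2,.3,.1,g]) for g in(0,1.57,3.14,-1.57)),key=lambda r:r.cost)
E
python3 - <<'E'
from h import *
from cell import robot
o=robot.observe(); D.append((o["qpos"],o["tool_pos"],o["tool_rot"]))
r=fit(D); L=r.x; print(L.round(4),r.cost,abs(r.fun).max())
lo=np.array([-2.53,-.77,.04,-1,.28,-3.11]); 
def ik(p,R,q0):
    f=lambda q:np.r_[fk(q,L)[0]-p,.3*(fk(q,L)[1]-R).ravel()]
    s=least_squares(f,q0); return s.x,s.cost
np.save("L.npy",L)
for eps in(0,.1,.15,.2,.25,.3):
  for de in(-.1,0,.1,.2):
    Rt=RT@Ro.from_rotvec([-(-eps),0,0]).as_matrix()@Ro.from_rotvec([0,-de,0]).as_matrix()
    out=[]
    for P in((50,-22,62),(50,-22,0),(50,0,0),(32,48,0)):
        q,c=ik(h2w(np.array(P)/1000),Rt,[0,.2,2,-.6,.5,.9]); out.append((q[3:5].round(2).tolist(),c<1e-6))
    print(eps,de,(H.T@Rt[:,2]).round(2),out)
E
```

```text
Traceback (most recent call last):
  File "h.py", line 39, in fit
    return min((least_squares(f,[.45,.4,.2,.3,.1,g]) for g in(0,1.57,3.14,-1.57)),key=lambda r:r.cost)
  File "h.py", line 39, in <genexpr>
    return min((least_squares(f,[.45,.4,.2,.3,.1,g]) for g in(0,1.57,3.14,-1.57)),key=lambda r:r.cost)
                ~~~~~~~~~~~~~^^^^^^^^^^^^^^^^^^^^^^^
  File "h.py", line 38, in <lambda>
    f=lambda L:np.concatenate([np.r_[fk(q,L)[0]-p,.1*(fk(q,L)[1]-Ro.from_euler("xyz",e).as_matrix()).ravel()] for q,p,e in D])
                                     ~~^^^^^
  File "h.py", line 35, in fk
    R=Ro.from_euler("ZYZYZ",[q[0],b,q[3],q[4],q[5]+L[5]]).as_matrix()
      ~~~~~~~~~~~~~^^^^^^^^^^^^^^^^^^^^^^^^^^^^^^^^^^^^^^
  File "scipy/spatial/transform/_rotation.pyx", line 1413, in scipy.spatial.transform._rotation.Rotation.from_euler
ValueError: Expected axis specification to be a non-empty string of upto 3 characters, got ZYZYZ
```

```bash
sed -i 's/R=Ro.from_euler("ZYZYZ",\[q\[0\],b,q\[3\],q\[4\],q\[5\]+L\[5\]\]).as_matrix()/R=(Ro.from_euler("ZYZ",[q[0],b,q[3]])*Ro.from_euler("YZ",[q[4],q[5]+L[5]])).as_matrix()/' h.py
cat > k.py <<'E'
from h import *
from cell import robot
o=robot.observe(); D.append((o["qpos"],o["tool_pos"],o["tool_rot"]))
r=fit(D); L=r.x; print(L.round(4),r.cost,abs(r.fun).max())
def ik(p,R,q0):
    f=lambda q:np.r_[fk(q,L)[0]-p,.3*(fk(q,L)[1]-R).ravel()]
    s=least_squares(f,q0); return s.x,s.cost
np.save("L.npy",L)
for eps in(0,.1,.15,.2,.25,.3):
  for de in(-.1,0,.1,.2):
    Rt=RT@Ro.from_rotvec([eps,0,0]).as_matrix()@Ro.from_rotvec([0,-de,0]).as_matrix()
    out=[]
    for P in((50,-22,62),(50,-22,0),(50,0,0),(32,48,0)):
        q,c=ik(h2w(np.array(P)/1000),Rt,[0,.2,2,-.6,.5,.9]); out.append((q[3:5].round(2).tolist(),bool(c<1e-6)))
    print(eps,de,(H.T@Rt[:,2]).round(2),out)
E
python3 k.py
```

```text
[0.4972 0.3662 0.1739 0.2976 0.0745 1.5706] 3.2801140154390406e-05 0.0049384375386041235
0 -0.1 [ 0.   0.1 -1. ] [([-0.2, 0.17], True), ([-0.28, 0.07], True), ([-0.63, 0.09], True), ([-1.18, 0.15], True)]
0 0 [ 0.  0. -1.] [([-0.76, 0.27], True), ([-1.04, 0.19], True), ([-1.06, 0.23], True), ([-1.2, 0.3], True)]
0 0.1 [-0.  -0.1 -1. ] [([-0.96, 0.41], True), ([-1.16, 0.34], True), ([-1.14, 0.38], True), ([-1.19, 0.44], True)]
0 0.2 [ 0.   -0.2  -0.98] [([-1.05, 0.55], True), ([-1.19, 0.48], True), ([-1.17, 0.52], True), ([-1.17, 0.59], True)]
0.1 -0.1 [-0.1   0.1  -0.99] [([-0.04, 0.34], True), ([-0.01, 0.24], True), ([-0.13, 0.25], True), ([-0.43, 0.25], True)]
0.1 0 [-0.1  0.  -1. ] [([-0.42, 0.4], True), ([-0.49, 0.3], True), ([-0.55, 0.33], True), ([-0.72, 0.36], True)]
0.1 0.1 [-0.1  -0.1  -0.99] [([-0.66, 0.5], True), ([-0.75, 0.41], True), ([-0.77, 0.45], True), ([-0.85, 0.49], True)]
0.1 0.2 [-0.1  -0.2  -0.98] [([-0.8, 0.62], True), ([-0.89, 0.54], True), ([-0.88, 0.57], True), ([-0.92, 0.63], True)]
0.15 -0.1 [-0.15  0.1  -0.98] [([-0.01, 0.42], True), ([0.02, 0.32], True),
[... 1140 characters left out ...]
.1  -0.96] [([-0.39, 0.68], True), ([-0.42, 0.6], True), ([-0.44, 0.62], True), ([-0.51, 0.64], True)]
0.25 0.2 [-0.24 -0.2  -0.95] [([-0.54, 0.77], True), ([-0.58, 0.69], True), ([-0.59, 0.72], True), ([-0.62, 0.75], True)]
0.3 -0.1 [-0.29  0.1  -0.95] [([0.04, 0.65], True), ([0.06, 0.57], True), ([0.02, 0.57], True), ([-0.07, 0.55], True)]
0.3 0 [-0.3   0.   -0.96] [([-0.16, 0.69], True), ([-0.17, 0.6], True), ([-0.2, 0.62], True), ([-0.28, 0.62], True)]
0.3 0.1 [-0.29 -0.1  -0.95] [([-0.34, 0.75], True), ([-0.36, 0.67], True), ([-0.38, 0.69], True), ([-0.43, 0.7], True)]
0.3 0.2 [-0.29 -0.2  -0.94] [([-0.48, 0.82], True), ([-0.51, 0.75], True), ([-0.52, 0.77], True), ([-0.55, 0.8], True)]
```

Call:
{"op": "carry_out", "data": {
  "deltas": [
    [0,0,0,0.036,-0.024,0,0],
    [0,0,0,0.036,-0.024,0,0],
    [0,0,0,0.036,-0.024,0,0],
    [0,0,0,0.036,-0.024,0,0],
    [0,0,0,0,0,0,0],
    [0,0,0,0,0,0,0],
    [0,0,0,0,0,0,0],
    [0,0,0,0,0,0,0]
  ]
}}

```text
time: 2.97
tool_pos: [0.5931, 0.0372, 0.2474]
tool_rot: [2.5, 0.075, 1.269]
contact_force: [-0.6, 0.1, 0.8]
opening: 0.0008
grip_force: 0.0
```

```bash
cat > st.py <<'E'
from h import *
from cell import robot,cams
import sys
o=robot.observe(); R=Ro.from_euler("xyz",o["tool_rot"]).as_matrix(); M=R.T@H
p=w2h(o["tool_pos"])*1000
print("t",o["time"],"hub pos",p.round(1),"F(hub)",(H.T@o["contact_force"]).round(1),"q",o["qpos"].round(2)); print("M",M.round(3).tolist())
for a in sys.argv[1:]:
    t=np.array(eval(a),float); print(t,"total cm",(M@(t-p)/10).round(2)); p=t
E
python3 st.py 50,-22,-4 50,-14,-4
```

```text
t 2.9667 hub pos [ 51.3 -20.6  64.8] F(hub) [ 0.1 -0.1  1. ] q [ 0.08  0.23  1.83 -0.55  0.56  0.75]
M [[-0.007, 0.995, -0.099], [0.989, -0.007, -0.145], [-0.145, -0.098, -0.985]]
[ 50. -22.  -4.] total cm [0.54 0.87 6.81]
[ 50. -14.  -4.] total cm [ 0.8  -0.01 -0.08]
```

Call:
{"op": "carry_out", "data": {
  "deltas": [
    [0.08,0.12,0.97,0,0,0,0],
    [0.08,0.12,0.97,0,0,0,0],
    [0.08,0.12,0.97,0,0,0,0],
    [0.08,0.12,0.97,0,0,0,0],
    [0.08,0.12,0.97,0,0,0,0],
    [0.08,0.13,0.97,0,0,0,0],
    [0.07,0.13,0.97,0,0,0,0],
    [0,0,0,0,0,0,0]
  ]
}}

```text
time: 3.63
tool_pos: [0.64, 0.0241, 0.1958]
tool_rot: [2.502, 0.076, 1.268]
contact_force: [-0.6, 0.3, 0.4]
opening: 0.0006
grip_force: 0.0
```

```bash
python3 - <<'E'
from h import *
from cell import robot,cams
c=cams.read_camera("wrist"); d=cams.read_camera("side")["image"][140:340,200:400]
cv2.imwrite("pics/m3.png",np.hstack([cv2.resize(c["image"],(400,300)),cv2.resize(d,(300,300))]))
E
python3 st.py 50,-12,-4 50,0,-4 46,15,-4 40,30,-4 32,45,-4
```

```text
t 3.7333 hub pos [ 49.9 -22.1  -4.7] F(hub) [-0.6  0.6  0.3] q [ 0.05  0.37  1.79 -0.62  0.46  0.81]
M [[-0.007, 0.995, -0.099], [0.989, -0.008, -0.146], [-0.146, -0.099, -0.984]]
[ 50. -12.  -4.] total cm [ 0.99 -0.   -0.17]
[50.  0. -4.] total cm [ 1.19 -0.01 -0.12]
[46. 15. -4.] total cm [ 1.5  -0.41 -0.09]
[40. 30. -4.] total cm [ 1.5  -0.6  -0.06]
[32. 45. -4.] total cm [ 1.5  -0.8  -0.03]
```

View pics/m3.png

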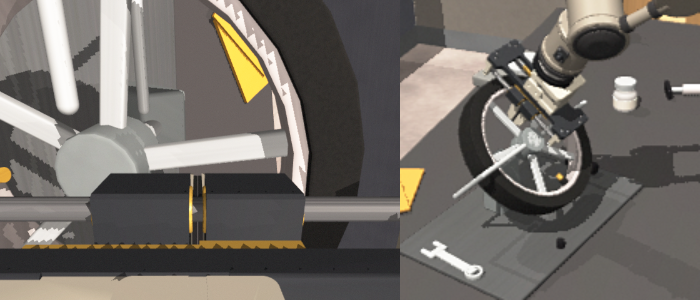

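The fingers are in the gap on the right of the upper spoke, with the wheel unmoved and no force. Now the first push.

Call:
{"op": "carry_out", "data": {
  "deltas": [
    [0.5,0,-0.06,0,0,0,0],
    [0.5,0,-0.06,0,0,0,0],
    [0.5,0,-0.05,0,0,0,0],
    [0.5,0,-0.05,0,0,0,0],
    [0.5,-0.05,-0.05,0,0,0,0],
    [0.5,-0.1,-0.04,0,0,0,0],
    [0.5,-0.12,-0.03,0,0,0,0],
    [0.3,-0.12,-0.02,0,0,0,0]
  ]
}}

```text
time: 4.4
tool_pos: [0.6457, 0.0624, 0.1963]
tool_rot: [2.499, 0.076, 1.268]
contact_force: [-1.0, -5.1, 1.3]
opening: 0.0005
grip_force: 2.3
```

```bash
cat >> h.py <<'E'
def stem(c,z=0):  # yellow stem tip in a view -> angle
    h=cv2.cvtColor(c["image"],cv2.COLOR_BGR2HSV); m=cv2.inRange(h,(15,130,120),(30,255,255))
    v,u=np.nonzero(m); P=np.array([planeh(c,a,b,z) for a,b in zip(u,v)])*1000
    if len(P)==0: return None
    r=np.hypot(P[:,0],P[:,1]); k=(r>65)&(r<92)
    if k.sum()<3: return None
    q=P[k].mean(0); return k.sum(),q.round(1),np.degrees(np.arctan2(-q[1],q[0])).round(1)
E
cat >> st.py <<'E'
for n in("wrist","side"):
    c=cams.read_camera(n); np.savez(f"pics/last_{n}.npz",**c); print(n,stem(c))
E
python3 st.py 40,30,-4 32,46,-4
```

```text
t 4.4 hub pos [47.1 16.2 -3.3] F(hub) [ 1.1 -5.2  0.7] q [ 0.12  0.39  1.75 -0.67  0.51  0.91]
M [[-0.007, 0.995, -0.1], [0.989, -0.007, -0.145], [-0.145, -0.1, -0.984]]
[40. 30. -4.] total cm [ 1.38 -0.7   0.03]
[32. 46. -4.] total cm [ 1.6  -0.8  -0.04]
wrist (np.int64(952), array([ 44.7, -19.1,   0. ]), np.float64(23.1))
side (np.int64(17), array([ -7.9, -48.9,   0. ]), np.float64(99.2))
```

Call:
{"op": "carry_out", "data": {
  "deltas": [
    [0.4,-0.18,0,0,0,0,0],
    [0.4,-0.18,0,0,0,0,0],
    [0.4,-0.18,0,0,0,0,0],
    [0.4,-0.2,0,0,0,0,0],
    [0.4,-0.2,0,0,0,0,0],
    [0.4,-0.2,0,0,0,0,0],
    [0.4,-0.2,0,0,0,0,0],
    [0.2,-0.1,0,0,0,0,0]
  ]
}}

```text
time: 5.17
tool_pos: [0.6436, 0.0946, 0.185]
tool_rot: [2.499, 0.074, 1.269]
contact_force: [1.2, -4.4, 2.4]
opening: 0.0001
grip_force: 1.9
```

```bash
python3 st.py 45,25,-4 45,25,60 50,-20,60 50,-20,-4
python3 - <<'E'
from h import *
a=dict(np.load("pics/last_wrist.npz"))["image"];d=dict(np.load("pics/last_side.npz"))["image"][140:340,200:400]
cv2.imwrite("pics/m4.png",np.hstack([cv2.resize(a,(400,300)),cv2.resize(d,(300,300))]))
E
```

```text
t 5.1667 hub pos [32.3 47.  -4.6] F(hub) [ 3.2 -4.   0.2] q [ 0.19  0.42  1.75 -0.72  0.53  1.02]
M [[-0.007, 0.995, -0.098], [0.989, -0.007, -0.145], [-0.145, -0.098, -0.985]]
[45. 25. -4.] total cm [-2.21  1.26 -0.02]
[45. 25. 60.] total cm [-0.63 -0.93 -6.3 ]
[ 50. -20.  60.] total cm [-4.48  0.53  0.37]
[ 50. -20.  -4.] total cm [0.63 0.93 6.3 ]
wrist (np.int64(991), array([38.5, 14.4,  0. ]), np.float64(-20.5))
side (np.int64(19), array([  5. , -63.3,   0. ]), np.float64(85.5))
```

View pics/m4.png

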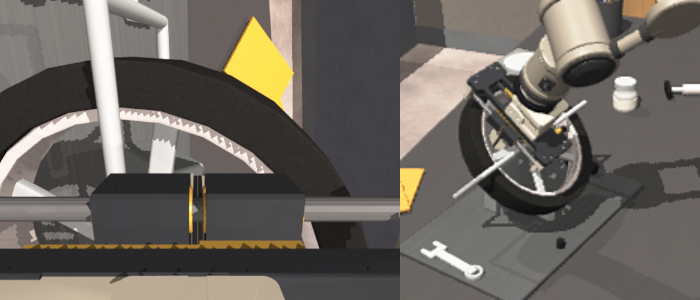

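Stroke 1 turned the wheel as planned: the pushed spoke is near nine o'clock, the force was about 5 N, and the stem is at about 98 degrees. I'll back off, withdraw and step over to the next gap.

Call:
{"op": "carry_out", "data": {
  "deltas": [
    [-0.4,0.24,0,0,0,0,0],
    [-0.4,0.24,0,0,0,0,0],
    [-0.4,0.22,0,0,0,0,0],
    [-0.2,0.02,-0.8,0,0,0,0],
    [-0.2,0.02,-0.8,0,0,0,0],
    [-0.2,0.02,-0.8,0,0,0,0],
    [-0.2,0.02,-0.8,0,0,0,0],
    [0,0,0,0,0,0,0]
  ]
}}

```text
time: 5.93
tool_pos: [0.6256, 0.0811, 0.2189]
tool_rot: [2.497, 0.074, 1.269]
contact_force: [0.3, 0.5, -0.3]
opening: 0.0003
grip_force: 0.0
```

Call:
{"op": "carry_out", "data": {
  "deltas": [
    [-0.74,0.08,0.06,0,0,0,0],
    [-0.74,0.08,0.06,0,0,0,0],
    [-0.74,0.08,0.06,0,0,0,0],
    [-0.74,0.08,0.06,0,0,0,0],
    [-0.74,0.07,0.06,0,0,0,0],
    [-0.74,0.07,0.06,0,0,0,0],
    [-0.74,0.07,0.06,0,0,0,0],
    [0,0,0,0,0,0,0]
  ]
}}

```text
time: 6.6
tool_pos: [0.6167, 0.0279, 0.2203]
tool_rot: [2.5, 0.075, 1.267]
contact_force: [0.3, -0.9, -0.8]
opening: 0.0008
grip_force: 0.0
```

```bash
python3 st.py 50,-22,-4
python3 - <<'E'
from h import *
a=dict(np.load("pics/last_wrist.npz"))["image"];d=dict(np.load("pics/last_side.npz"))["image"][140:340,200:400]
cv2.imwrite("pics/m5.png",np.hstack([cv2.resize(a,(400,300)),cv2.resize(d,(300,300))]))
E
```

```text
t 6.6 hub pos [ 49.8 -24.1  27.8] F(hub) [-0.2 -0.8 -1. ] q [ 0.06  0.3   1.82 -0.59  0.5   0.78]
M [[-0.006, 0.995, -0.1], [0.989, -0.009, -0.146], [-0.146, -0.1, -0.984]]
[ 50. -22.  -4.] total cm [0.53 0.48 3.11]
wrist (np.int64(2878), array([64.8, 26.4, -0. ]), np.float64(-22.1))
side (np.int64(10), array([ -9.2, -80. ,   0. ]), np.float64(96.6))
```

View pics/m5.png

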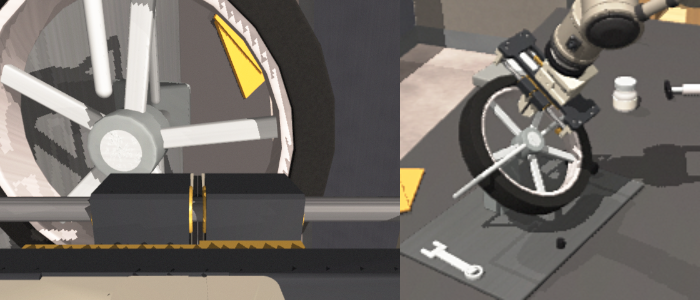

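The wheel turned about 72 degrees, so the stem is near 97 degrees and a spoke again stands just left of twelve o'clock. I'll insert and push as before.

Call:
{"op": "carry_out", "data": {
  "deltas": [
    [0.08,0.07,0.44,0,0,0,0],
    [0.08,0.07,0.44,0,0,0,0],
    [0.08,0.07,0.44,0,0,0,0],
    [0.08,0.07,0.44,0,0,0,0],
    [0.07,0.07,0.45,0,0,0,0],
    [0.07,0.07,0.45,0,0,0,0],
    [0.07,0.06,0.45,0,0,0,0],
    [0,0,0,0,0,0,0]
  ]
}}

```text
time: 7.37
tool_pos: [0.6397, 0.0261, 0.1969]
tool_rot: [2.501, 0.075, 1.268]
contact_force: [-0.3, -0.8, -0.3]
opening: 0.0005
grip_force: 0.0
```

Call:
{"op": "carry_out", "data": {
  "deltas": [
    [0.5,0,-0.06,0,0,0,0],
    [0.5,0,-0.06,0,0,0,0],
    [0.5,0,-0.05,0,0,0,0],
    [0.5,0,-0.05,0,0,0,0],
    [0.5,-0.05,-0.05,0,0,0,0],
    [0.5,-0.1,-0.04,0,0,0,0],
    [0.5,-0.12,-0.03,0,0,0,0],
    [0.3,-0.12,-0.02,0,0,0,0]
  ]
}}

```text
time: 8.03
tool_pos: [0.6457, 0.0637, 0.1959]
tool_rot: [2.5, 0.076, 1.268]
contact_force: [-0.3, -5.5, 1.5]
opening: 0.0002
grip_force: 2.3
```

```bash
python3 st.py 40,30,-4 32,46,-4
```

```text
t 8.0333 hub pos [46.6 17.5 -3.4] F(hub) [ 1.8 -5.4  0.4] q [ 0.13  0.4   1.75 -0.67  0.51  0.92]
M [[-0.007, 0.995, -0.101], [0.989, -0.008, -0.145], [-0.145, -0.101, -0.984]]
[40. 30. -4.] total cm [ 1.25 -0.65  0.03]
[32. 46. -4.] total cm [ 1.6  -0.8  -0.04]
wrist (np.int64(1041), array([ 41.6, -18.2,   0. ]), np.float64(23.7))
side (np.int64(4), array([ 79.3, -21. ,   0. ]), np.float64(14.8))
```

Call:
{"op": "carry_out", "data": {
  "deltas": [
    [0.38,-0.18,0,0,0,0,0],
    [0.38,-0.18,0,0,0,0,0],
    [0.38,-0.18,0,0,0,0,0],
    [0.38,-0.19,0,0,0,0,0],
    [0.38,-0.19,0,0,0,0,0],
    [0.38,-0.19,0,0,0,0,0],
    [0.38,-0.19,0,0,0,0,0],
    [0.2,-0.1,0,0,0,0,0]
  ]
}}

```text
time: 8.8
tool_pos: [0.6434, 0.0948, 0.1851]
tool_rot: [2.5, 0.075, 1.269]
contact_force: [1.8, -3.1, 2.4]
opening: 0.0008
grip_force: 1.8
```

Call:
{"op": "carry_out", "data": {
  "deltas": [
    [-0.4,0.24,0,0,0,0,0],
    [-0.4,0.24,0,0,0,0,0],
    [-0.4,0.22,0,0,0,0,0],
    [-0.2,0.02,-0.8,0,0,0,0],
    [-0.2,0.02,-0.8,0,0,0,0],
    [-0.2,0.02,-0.8,0,0,0,0],
    [-0.2,0.02,-0.8,0,0,0,0],
    [0,0,0,0,0,0,0]
  ]
}}

```text
time: 9.47
tool_pos: [0.6255, 0.0813, 0.2191]
tool_rot: [2.497, 0.074, 1.269]
contact_force: [0.7, 0.4, 0.1]
opening: 0.0007
grip_force: 0.0
```

Call:
{"op": "carry_out", "data": {
  "deltas": [
    [-0.72,0.08,-0.2,0,0,0,0],
    [-0.72,0.08,-0.2,0,0,0,0],
    [-0.72,0.08,-0.2,0,0,0,0],
    [-0.72,0.08,-0.2,0,0,0,0],
    [-0.72,0.07,-0.2,0,0,0,0],
    [-0.72,0.07,-0.2,0,0,0,0],
    [-0.72,0.07,-0.2,0,0,0,0],
    [0,0,0,0,0,0,0]
  ]
}}

```text
time: 10.13
tool_pos: [0.6068, 0.0339, 0.2356]
tool_rot: [2.499, 0.075, 1.267]
contact_force: [-0.6, -0.7, -0.3]
opening: 0.0004
grip_force: 0.0
```

```bash
python3 st.py 50,-22,-4
python3 - <<'E'
from h import *
a=dict(np.load("pics/last_wrist.npz"))["image"];d=dict(np.load("pics/last_side.npz"))["image"][150:310,230:390]
cv2.imwrite("pics/m6.png",np.hstack([cv2.resize(a,(400,300)),cv2.resize(d,(400,300))]))
E
```

```text
t 10.1333 hub pos [ 52.9 -20.6  46.4] F(hub) [-0.5 -0.8  0.1] q [ 0.07  0.27  1.82 -0.57  0.54  0.77]
M [[-0.006, 0.995, -0.1], [0.989, -0.009, -0.145], [-0.145, -0.1, -0.984]]
[ 50. -22.  -4.] total cm [0.37 0.45 5.02]
wrist (np.int64(1784), array([67.3, 21.3, -0. ]), np.float64(-17.6))
side (np.int64(11), array([ 71.9, -38.2,   0. ]), np.float64(28.0))
```

View pics/m6.png

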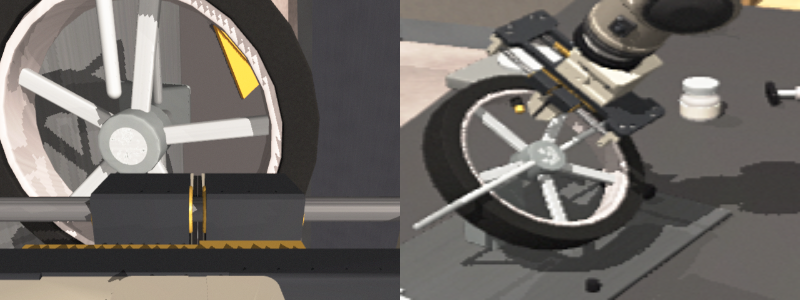

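The stem is now upper right of the hub in the side view, at crop pixel (518,103). The next spoke's rim end is at wrist pixel (419,203). I'll get the angle from the spokes.

Run:
```python
from h import *
w=dict(np.load("pics/last_wrist.npz"))
print(planeh(w,206,222,.02)*1000)
for q,n in(((415,204),1),((237,32),2),((50,128),3)):
    p=planeh(w,*q,.004)*1000; print(p.round(1),np.hypot(*p[:2]).round(1),np.degrees(np.arctan2(-p[1],p[0])).round(1))
for x,y in((50,-22),(48,-2),(48,0),(48,4),(48,8)): print(x,y,[round(spoke_cw(x,y,h),1) for h in(10,15,19)])
```

```text
[ 0.39966622  4.73804566 20.        ]
[90.8 11.5  4. ] 91.6 -7.2
[14.9 81.3  4. ] 82.6 -79.6
[-78.9  42.7   4. ] 89.7 -151.6
50 -22 [np.float64(4.7), np.float64(4.4), np.float64(4.1)]
48 -2 [np.float64(-22.3), np.float64(-25.5), np.float64(-28.9)]
48 0 [np.float64(-25.0), np.float64(-28.6), np.float64(-32.2)]
48 4 [np.float64(-30.2), np.float64(-34.2), np.float64(-38.3)]
48 8 [np.float64(-34.9), np.float64(-39.3), np.float64(-43.7)]
```

Call:
{"op": "carry_out", "data": {
  "deltas": [
    [0.13,-0.12,0.7,0,0,0,0],
    [0.13,-0.08,0.72,0,0,0,0],
    [0.13,0.01,0.72,0,0,0,0],
    [0.12,0.01,0.72,0,0,0,0],
    [0.12,0.01,0.72,0,0,0,0],
    [0.12,0.01,0.72,0,0,0,0],
    [0.12,0.01,0.72,0,0,0,0],
    [0,0,0,0,0,0,0]
  ]
}}

```text
time: 10.9
tool_pos: [0.6366, 0.0318, 0.1916]
tool_rot: [2.502, 0.076, 1.268]
contact_force: [-0.4, -0.5, 0.1]
opening: 0.0004
grip_force: 0.1
```

Call:
{"op": "carry_out", "data": {
  "deltas": [
    [0.3,0,-0.03,0,0,0,0],
    [0.3,0,-0.03,0,0,0,0],
    [0.3,0,-0.03,0,0,0,0],
    [0.3,0,-0.03,0,0,0,0],
    [0.3,0,-0.03,0,0,0,0],
    [0.3,0,-0.03,0,0,0,0],
    [0,0,0,0,0,0,0],
    [0,0,0,0,0,0,0]
  ]
}}

```text
time: 11.57
tool_pos: [0.6405, 0.0492, 0.1936]
tool_rot: [2.5, 0.076, 1.268]
contact_force: [-0.2, -3.6, 0.1]
opening: 0.0006
grip_force: 1.6
```

```bash
python3 st.py
python3 - <<'E'
from h import *
for x,y in((44,-4),(44,-2),(44,0),(44,2),(44,4)): print(x,y,[round(spoke_cw(x,y,h),1) for h in(10,15,19)])
E
```

```text
t 11.5667 hub pos [43.8  2.1 -3.9] F(hub) [ 0.5 -3.5 -0.4] q [ 0.1   0.38  1.78 -0.67  0.49  0.89]
M [[-0.007, 0.995, -0.1], [0.989, -0.008, -0.145], [-0.145, -0.1, -0.984]]
wrist (np.int64(1076), array([ 38. , -29.7,   0. ]), np.float64(38.0))
side (np.int64(19), array([ 76.5, -12.3,   0. ]), np.float64(9.1))
44 -4 [np.float64(-21.7), np.float64(-25.4), np.float64(-29.3)]
44 -2 [np.float64(-24.8), np.float64(-28.9), np.float64(-33.2)]
44 0 [np.float64(-27.8), np.float64(-32.2), np.float64(-36.9)]
44 2 [np.float64(-30.6), np.float64(-35.4), np.float64(-40.3)]
44 4 [np.float64(-33.4), np.float64(-38.3), np.float64(-43.4)]
```

Call:
{"op": "carry_out", "data": {
  "deltas": [
    [-0.35,0,0,0,0,0,0],
    [-0.35,0,0,0,0,0,0],
    [-0.13,-0.19,-1.28,0,0,0,0],
    [-0.13,-0.19,-1.28,0,0,0,0],
    [-0.13,-0.19,-1.28,0,0,0,0],
    [-0.13,-0.19,-1.28,0,0,0,0],
    [-0.13,-0.19,-1.28,0,0,0,0],
    [-0.13,-0.19,-1.28,0,0,0,0]
  ]
}}

```text
time: 12.33
tool_pos: [0.5845, 0.0561, 0.2497]
tool_rot: [2.499, 0.074, 1.269]
contact_force: [0.3, 0.7, -0.1]
opening: 0.0005
grip_force: 0.0
```

Call:
{"op": "carry_out", "data": {
  "deltas": [
    [-0.53,-0.08,-1.2,0,0,0,0],
    [-0.53,-0.08,-1.2,0,0,0,0],
    [-0.53,-0.08,-1.2,0,0,0,0],
    [-0.53,-0.08,-1.2,0,0,0,0],
    [-0.53,-0.08,-1.2,0,0,0,0],
    [-0.53,-0.08,-1.2,0,0,0,0],
    [0,0,0,0,0,0,0],
    [0,0,0,0,0,0,0]
  ]
}}

```text
time: 13.0
tool_pos: [0.5321, 0.0436, 0.3068]
tool_rot: [2.498, 0.074, 1.269]
contact_force: [-0.1, -0.2, -0.1]
opening: 0.0001
grip_force: 0.0
```

```bash
python3 st.py
python3 - <<'E'
from h import *
cv2.imwrite("pics/w7.png",dict(np.load("pics/last_wrist.npz"))["image"])
E
```

```text
t 13.0 hub pos [ 50.3 -28.7 149.8] F(hub) [-0.1 -0.2 -0. ] q [ 0.11  0.06  1.86 -0.48  0.69  0.68]
M [[-0.006, 0.995, -0.098], [0.99, -0.008, -0.143], [-0.143, -0.098, -0.985]]
wrist (np.int64(1430), array([74.4, 35.9,  0. ]), np.float64(-25.7))
side (np.int64(13), array([80.3,  2.9,  0. ]), np.float64(-2.1))
```

View pics/w7.png

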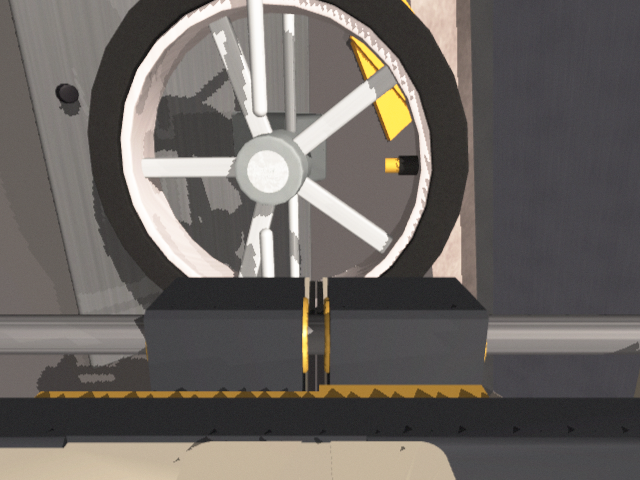

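The wrist view shows the stem tip at (386,165), the hub cap at (268,171) and the opposite spoke's rim end at (145,167). The stem looks close to twelve o'clock, so I'll check it in numbers.

Run:
```python
from h import *
w=dict(np.load("pics/last_wrist.npz"))
h=planeh(w,268,171,.02)*1000; print(h)
for n,q,z in(("stem",(386,165),0),("bottom",(145,167),.004),("s1",(381,81),.004),("s2",(382,242),.004),("gl",(261,113),.0365),("gr",(267,232),.0365)):
    p=planeh(w,*q,z)*1000; d=p-h; print(n,p.round(1),d.round(1),np.degrees(np.arctan2(-d[1],d[0])).round(1))
```

```text
[-0.32681073 -0.56467707 20.        ]
stem [77.1  1.4  0. ] [ 77.5   1.9 -20. ] -1.4
bottom [-96.8  -2.7   4. ] [-96.5  -2.2 -16. ] 178.7
s1 [71.3 54.9  4. ] [ 71.6  55.5 -16. ] -37.8
s2 [ 77.  -53.1   4. ] [ 77.3 -52.5 -16. ] 34.2
gl [ 1.3 37.3 36.5] [ 1.7 37.9 16.5] -87.5
gr [  1.5 -37.6  36.5] [  1.8 -37.1  16.5] 87.2
```

The stem is at about -1.5 degrees, roughly 2 mm to the side against the 8 mm allowed. All the spokes agree, and the arm is clear, so I'll hand the job in.

```bash
python3 -c "
from cell import robot
print(robot.hand_in())"
```

```text
the job is handed in; nothing more can be done
None
```

I turned the wheel with three spoke pushes and handed the job in with the valve stem about 1.5° (2 mm) off twelve o'clock and the arm clear of the wheel; the hand-in gave no pass/fail result.

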